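# Ease the lid of a ring case shut

## Robot

A 6-joint arm with a two-finger parallel gripper is mounted at the origin on the work surface. World frame = base frame: x ahead of the robot, y to its left, z up, the work surface at z = 0. Lengths are in mm, angles in rad, forces in N, time in s.
With the tool pointing down it reaches from about 375 to 975 mm from the base axis. Payload 3.8 kg.
Tool frame: the origin (TCP) lies between the finger pads; the fingertips stand 14 mm ahead of it and the grasp point (between the pads) lies 5 mm behind it (bot.finger_overhang is the distance from the TCP to the fingertips, in mm); z points along the fingers, y is the line along which they close (so a half turn about z gives the same grasp; the last joint's range is limited). The gripper opens to 88 mm and grips with 3 to 60 N. Pads are 18 mm wide; open, the fingers measure 123 mm over their backs; the gripper's body (75 mm by 187 mm) begins 45 mm behind the grasp point.
Start: joints at [-1.384, 0.264, 1.604, -0, 1.274, -0.037], TCP at [149.802, -658.162, 252.706] pointing down, gripper open.
Joint ranges: [-2.63, 2.63], [-0.94, 2.18], [0.31, 2.57], [-1.31, 4.45], [0, 2.66], [-2.55, 2.55]. Speed limits (rad/s): [2.57, 2.57, 3.14, 3.14, 3.14, 3.14].

## Interface

Orientations are given as a 3x3 rotation matrix whose columns are the frame's x, y, z axes.
In Python, from bench import bot, viewer, workorder gives the robot as it stands. The module is installed in compiled form; this text tells all that it offers.
- The arm moves only by the tool move_arm, never from a script. Its argument "plan" is text: rows parted by semicolons, each of 7 numbers parted by spaces: the closure in counts, from 0 (fully open) to 255 (shut), then the shift along the tool's x, y, z in m, then the turn, a rotation vector about the tool's x, y, z in degrees. In form: gripper x y z rx ry rz; .... A call has 1 to 5 rows; each row shifts and turns the commanded pose from where the row before left it, along the tool's axes as they then stand; what a row does not reach is not made up. A row lasts 1/12 s, in which the tool goes at most 41.7 mm and 7.16 degrees, less where a joint would pass 70% of its speed; a pose out of reach is approached as far as the arm can. A call with a gripper value outside its range is refused whole. The fingers move at their own pace and stop on an object; "newtons" is the grip in N (left out, the last holds). Time passes only in rows, so rows that do not move let the fingers close. It gives the time, the measured TCP pose, the force, the opening and the grip force at its end, in the units of the state.
- bot.state(): the state, without advancing time (a new reading comes with each control period).
- viewer.camera(name): name is "side" or "top" or "wrist"; returns the picture (384x512x3 uint8, red, green, blue); there is no depth.
- viewer.camera_model(name): a dict with "camera_matrix" (3x3 intrinsics, pixels), "cam_to_world" (4x4, takes a point from camera to world coordinates). Camera axes: x right, y up, looking along -z (the intrinsics and any distortion apply to the point x, -y, -z); pixel columns grow to the right and rows downward; lengths in mm; the calibration is good to about 2 mm. The wrist camera is an equidistant fisheye: a pixel r from the principal point sees the ray r / f radians off the axis. A picture is of the moment at which its call begins: read the wrist's pose just before it. camera_model takes no time and is no camera call; for the wrist camera it gives the pose at the moment of the call.
- workorder.close_job(): hands the job in; it is judged then, once.
The state is a dict: "time_s": time; "q": joint angles; "dq": joint speeds; "joint_torque": joint torques, N m; "ee_pos": TCP position; "ee_rot": TCP orientation; "contact_force": force on the tool from outside, world axes, zero at the start; "wrist_torque": the same for the moment, N m; "opening": finger opening in mm; "gripper_force": force on a finger pad.
Only numpy, scipy, OpenCV 4.12 (cv2) and the standard library are available. Lean on these libraries where they do the work, as an engineer would, in place of code of your own. Each camera call takes 0.05 s, during which the arm holds its last target. There are 200 camera calls.

## Task

The lid of the wooden ring case stands open, leaning back. Without pinching or gripping it, tip it forward with your fingers, catch it from below on the outside of a finger as it falls, hold it still there for a moment part-way down, then lower it slowly until it is fully shut without a knock and take your hand clear. Leave the other things on the bench where they are.

Things in the scene. Friction and masses are not known exactly. Their poses are not given: they have to be found in the camera images.
- ring_case: Ring case fixed to the bench: open oak box 120 mm deep (its x), 180 wide (its y), 70 high, walls 8 mm, filled with a grey pad to 47 mm above the bench, small rings standing to 56 mm. Origin at the centre of its underside, on the bench; x points from its front (on the robot's right) to its hinge side (left and somewhat ahead: yaw 0.8 to 1.7 rad), z up.
- lid (a joint): Opening angle, rad: 0 shut (level, on the rim), 1.57 upright, 1.82 leaning back on its stop, where it soon rests. The weight (0.26 kg) balances at about 1.5; the hinge's friction (0.02 N m) lets it stand from about 1.38 to 1.62. Tipped forward of that it falls, braked by a damper (0.15 N m s/rad): slowly at first, from 1.2 to 0 in about 2 s, ending at about 1 rad/s, which is a slam.
- lid_lip (a point): Middle of the lid's front edge, on its underside, 148 mm from the hinge line. The lid is a flat board 148 mm long, 180 wide, 10 thick (outer half 3 mm shorter at the lip). Shut, it overhangs the case's front wall by 28 mm along its whole width, its underside 70 mm above the bench, so a finger fits under this lip. Upright, this is its top edge, and the outer face lies 10 mm towards +x of the case.
- case_hinge (a point): Middle of the hinge line, fixed on the rear rim of the case, 60 mm from its centre along +x of the case and 70 mm above the bench; the line runs along the case's y.
- bench_block: Loose polished steel bench block 60 x 60 x 22 mm; leave alone. Origin at the centre of its underside.
- hammer: Loose small hammer lying flat, 200 mm long along its x, handle towards -x; leave alone.
- flux_jar: Loose jar 50 mm across and 50 mm high with a steel cap; leave alone. Origin at the centre of its underside.
Things that resemble listed ones, but are neither listed nor needed, are in the scene too. Leave any turquoise look-alike of the ring_case alone.

How it is judged (in metres and radians):
On the way:
1. the lid, having fallen forward, is caught and held still on the fingers part-way down (opening between 0.2 and 1.2 rad, slower than 0.1 rad/s, fingers touching its inner face) (value of joint lid between 0.2 and 1.2 rad and velocity of joint lid between -0.1 and 0.1 rad/s and contact force between the fingers and lid_c0 above 0.2 N), for 0.25 s.
At the end, for the whole second after the job is handed in: the lid is shut (under 0.03 rad) and at rest, and the block, hammer and jar are within 15 mm of where they were (value of joint lid below 0.03 rad and velocity of joint lid between -0.05 and 0.05 rad/s and distance of each of bench_block, hammer, flux_jar from where it was at the start of the episode below 0.015 m); the robot touches nothing.
It fails at once if the lid came down with a knock (faster than 0.4 rad/s, 60 mm/s at its lip, below 0.15 rad) (value of joint lid below 0.15 rad and velocity of joint lid below -0.4 rad/s).
It fails at once if the lid was carried in a pinch: fingers pressing on its outer and inner faces at once (over 1.5 N on each, opening below 1 rad) (value of joint lid below 1 rad and contact force between the fingers and lid_c0 above 1.5 N and contact force between the fingers and lid_c1 above 1.5 N).
It fails at once if the block, hammer or jar was moved by more than 15 mm, or lifted (distance of any of bench_block, hammer, flux_jar from where it was at the start of the episode above 0.015 m).
It also fails if it takes over 48 s, if anything falls off the work surface, if the arm or the gripper's body presses on something with over 40 N, if the wrist force passes 120 N, or if a joint passes its speed limit or range.

## Working session

There is one attempt and no reset: what is moved stays moved. The work goes in short steps, Python scripts to look and compute and a tool call to move; the robot and the scene stay as the last step left them, time stands still between calls to the robot, and variables do not carry over. Pictures are saved under pics/ and viewed, at most 10 in all, crops included, and the job is handed in when it is done.

Besides the shell and the picture viewer there is one more tool, called after ">>>" as name(argument=value, ...) on one line, values as JSON. move_arm: Moves the arm, as the interface text tells. Its arguments: {"type":"object","properties":{"plan":{"type":"string"},"newtons":{"type":"number"}},"required":["plan"]}

```bash
mkdir -p pics
python3 - <<'E'
from bench import bot, viewer
import cv2, numpy as np
np.set_printoptions(precision=3,suppress=True)
s=bot.state(); print(s['time_s'],s['ee_pos'],s['ee_rot'],s['opening'])
for n in('top','side'):
    im=viewer.camera(n); m=viewer.camera_model(n); print(n,m)
    cv2.imwrite(f'pics/{n}0.png',cv2.resize(im[:,:,::-1],None,fx=1.5,fy=1.5,interpolation=cv2.INTER_CUBIC))
E
```

```text
0.0 [ 149.676 -657.512  251.427] [[ 0.975  0.222 -0.   ]
 [ 0.222 -0.975  0.002]
 [ 0.    -0.002 -1.   ]] 88.33541477702805
top {'camera_matrix': array([[477.391,   0.   , 254.772],
       [  0.   , 477.391, 189.868],
       [  0.   ,   0.   ,   1.   ]]), 'cam_to_world': array([[   0.018,    0.984,   -0.175,  400.843],
       [  -1.   ,    0.019,    0.006,   36.345],
       [   0.01 ,    0.175,    0.985, 1128.244],
       [   0.   ,    0.   ,    0.   ,    1.   ]])}
side {'camera_matrix': array([[455.12 ,   0.   , 253.989],
       [  0.   , 455.12 , 194.143],
       [  0.   ,   0.   ,   1.   ]]), 'cam_to_world': array([[   0.93 ,   -0.202,    0.308,  897.097],
       [   0.368,    0.549,   -0.75 , -711.78 ],
       [  -0.017,    0.811,    0.585,  641.471],
       [   0.   ,    0.   ,    0.   ,    1.   ]])}
```

View pics/top0.png

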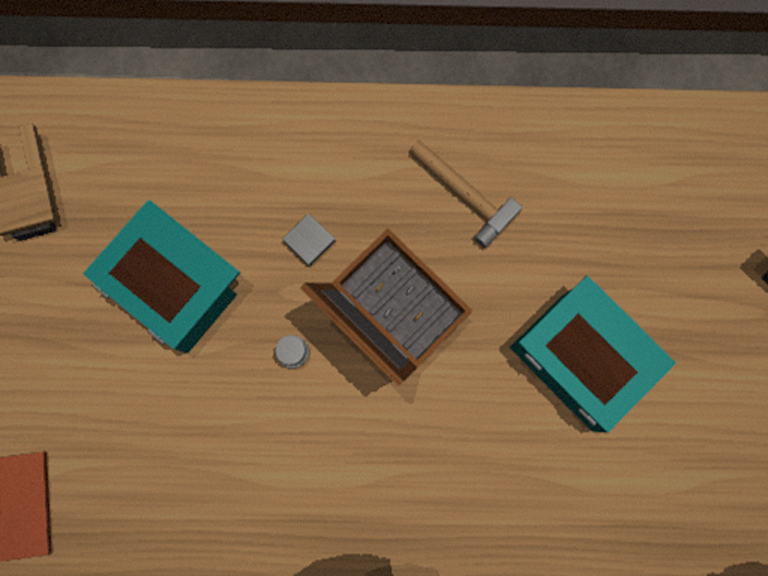

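View pics/side0.png

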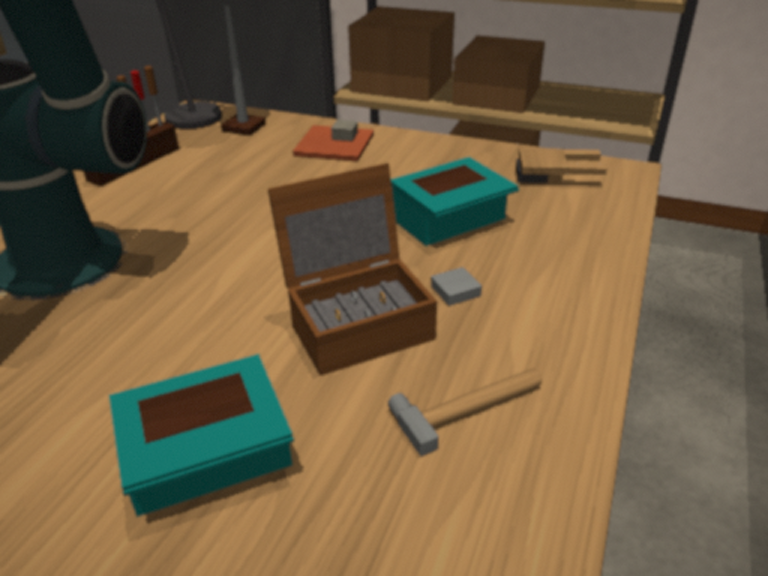

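The top view shows the oak case: rim corners in the 1.5x picture are about (388,232), (470,310) and (415,368), with the lid leaning to lower left. The block is at (308,240), the jar at (291,351) and the hammer at (465,195). The side view confirms that the inside of the lid faces the side camera.

```bash
cat > h.py <<'E'
from bench import bot, viewer
import cv2, numpy as np
from scipy.optimize import least_squares
np.set_printoptions(precision=3,suppress=True)
def proj(n,P):
    m=viewer.camera_model(n);T=np.linalg.inv(m['cam_to_world']);P=np.atleast_2d(P)
    c=P@T[:3,:3].T+T[:3,3];K=m['camera_matrix']
    return np.c_[K[0,2]+K[0,0]*c[:,0]/-c[:,2],K[1,2]+K[1,1]*-c[:,1]/-c[:,2]]
def back(n,u,z):
    m=viewer.camera_model(n);K=m['camera_matrix'];M=m['cam_to_world']
    d=M[:3,:3]@[(u[0]-K[0,2])/K[0,0],-(u[1]-K[1,2])/K[1,1],-1];o=M[:3,3]
    return o+d*(z-o[2])/d[2]
def case2w(p,P):
    c,s=np.cos(p[2]),np.sin(p[2]);P=np.atleast_2d(P)
    return np.c_[p[0]+c*P[:,0]-s*P[:,1],p[1]+s*P[:,0]+c*P[:,1],P[:,2]]
def lid(a,y,r,t=0): # point on lid: r from hinge, t outward (0 inner,10 outer)
    return [60-r*np.cos(a)+t*np.sin(a),y,70+r*np.sin(a)+t*np.cos(a)]
E
python3 - <<'E'
from h import *
for nm,u,z in [('front-top',(388,232),70),('front-right',(470,310),70),('block',(308,240),22),('jar',(291,351),50),('ham_end',(416,146),10),('ham_head1',(514,204),15),('ham_head2',(484,241),15),('tealL',(150,203),70),('tealR',(586,278),70),('tealR left',(515,345),70),('tealL bot',(180,348),70)]:
    print(nm,back('top',np.array(u)/1.5,z))
# fit case pose + lid angle with both views
C=[[-60,90,70],[-60,-90,70],[-60,-90,70],[-60,90,70],[-60,90,0],[-60,-90,0]]
# guess label: in top, +y of case (yaw~2.4) is (-s,c)=(-,-) lower right
ot=np.array([(470,310),(388,232)])/1.5
os=np.array([(435,305),(322,347),(324,367),(433,333)])/1.5
def f(p):
    rt=proj('top',case2w(p,[[-60,-90,70],[-60,90,70]]))
    rt2=proj('top',case2w(p,[lid(p[3],90,148,10),lid(p[3],-90,148,10)]))
    return rt,rt2
for yaw in (0.8,2.3):
  for sgn in (1,-1):
    def g(p):
        a=proj('top',case2w(p,[[-60,90*sgn,70],[-60,-90*sgn,70],lid(p[3],90*sgn,145,10),lid(p[3],-90*sgn,145,10)]))-np.array([(470,310),(388,232),(400,383),(303,285)])/1.5
        b=proj('side',case2w(p,[[-60,-90*sgn,70],[-60,90*sgn,70],[-60,90*sgn,0],[-60,-90*sgn,0],lid(p[3],90*sgn,148),lid(p[3],-90*sgn,148)]))-np.array([(435,302),(320,343),(323,367),(433,333),(271,187),(389,167)])/1.5
        return np.r_[a.ravel(),b.ravel()]
    r=least_squares(g,[500,0,yaw,1.82],loss='soft_l1'); print(yaw,sgn,r.x,r.cost); 
    if r.cost<60: print(r.fun.reshape(-1,2))
E
```

```text
front-top [670.843  22.028  70.   ]
front-right [ 553.458 -102.401   70.   ]
block [667.462 147.966  22.   ]
jar [488.953 164.498  50.   ]
ham_end [832.535 -22.409  10.   ]
ham_head1 [ 735.526 -181.346   15.   ]
ham_head2 [ 673.191 -132.421   15.   ]
tealL [709.028 386.22   70.   ]
tealR [ 605.54 -277.67   70.  ]
tealR left [ 502.387 -168.954   70.   ]
tealL bot [488.683 325.671  70.   ]
0.8 1 [574.949   4.065  21.207 -14.704] 256.97496252434905Traceback (most recent call last):
  File "<stdin>", line 19, in <module>
    return func(*args, **kwargs)
    result = trf(vector_fun.fun, vector_fun.jac, x0, f0, J0, lb, ub, ftol, xtol,
                 gtol, max_nfev, x_scale, loss_function, tr_solver,
                 tr_options.copy(), verbose, callback=callback_wrapped)
    return trf_no_bounds(
        fun, jac, x0, f0, J0, ftol, xtol, gtol, max_nfev, x_scale,
        loss_function, tr_solver, tr_options, verbose, callback=callback)
    f_new = fun(x_new)
    self._update_fun()
    ~~~~~~~~~~~~~~~~^^
    self.f = self.fun_wrapped(xp_copy(self.x))
             ~~~~~~~~~~~~~~~~^^^^^^^^^^^^^^^^^
    return np.atleast_1d(self.fun(x))
                         ~~~~~~~~^^^
    return self.f(x, *self.args, **self.kwargs)
           ~~~~~~^^^^^^^^^^^^^^^^^^^^^^^^^^^^^^
  File "<stdin>", line 17, in g
  File "h.py", line 6, in proj
    m=viewer.camera_model(n);T=np.linalg.inv(m['cam_to_world']);P=np.atleast_2d(P)
ValueError: time passes only in moves, steps and waits
```

```bash
sed -i 's/^def proj/CM={n:viewer.camera_model(n) for n in ("top","side")}\ndef proj/; s/m=viewer.camera_model(n);/m=CM[n];/' h.py
python3 - <<'E'
from h import *
def g(p):
    a=proj('top',case2w(p,[[-60,90,70],[-60,-90,70],lid(p[3],90,145,10),lid(p[3],-90,145,10)]))-np.array([(470,310),(388,232),(400,383),(303,285)])/1.5
    b=proj('side',case2w(p,[[-60,-90,70],[-60,90,70],[-60,90,0],[-60,-90,0],lid(p[3],90,148),lid(p[3],-90,148)]))-np.array([(435,302),(320,343),(323,367),(433,333),(271,187),(389,167)])/1.5
    return np.r_[a.ravel(),b.ravel()]
for y in(.8,2.4):
    r=least_squares(g,[560,20,y,1.8],loss='soft_l1',bounds=([300,-300,0,1],[900,300,3,2])); print(r.x,r.cost); print(r.fun.reshape(-1,2))
E
```

```text
[570.857   3.636   2.386   1.759] 23.78480663030664
[[ 0.274  0.297]
 [-2.569 -2.35 ]
 [ 0.406 -0.381]
 [-1.224 -0.103]
 [ 0.646 -1.086]
 [-2.923 -4.219]
 [-2.436  6.006]
 [ 1.027  3.881]
 [-1.282  2.511]
 [ 0.214 -1.789]]
[570.857   3.636   2.386   1.759] 23.7848066303351
[[ 0.274  0.297]
 [-2.569 -2.35 ]
 [ 0.406 -0.381]
 [-1.224 -0.103]
 [ 0.646 -1.086]
 [-2.923 -4.219]
 [-2.436  6.006]
 [ 1.027  3.881]
 [-1.282  2.511]
 [ 0.214 -1.789]]
```

Run:
```python
import cv2,numpy as np
t=cv2.imread('pics/top0.png');s=cv2.imread('pics/side0.png')
a=cv2.resize(t[220:395,290:480],None,fx=2.1,fy=2.1,interpolation=cv2.INTER_CUBIC)
b=cv2.resize(s[155:385,260:450],None,fx=2.1,fy=2.1,interpolation=cv2.INTER_CUBIC)
o=np.zeros((max(a.shape[0],b.shape[0]),800,3),np.uint8);o[:a.shape[0],:a.shape[1]]=a;o[:b.shape[0],400:400+b.shape[1]]=b
cv2.imwrite('pics/crop.png',o)
```

```text
(no output)
```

View pics/crop.png

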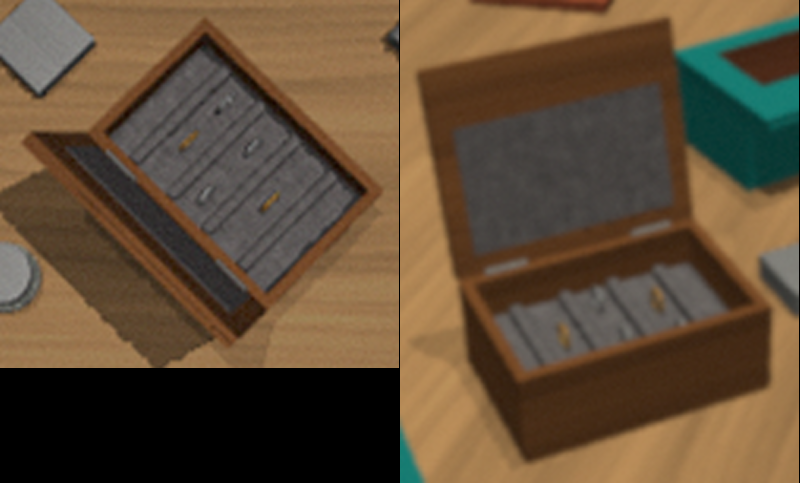

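The crop shows clean corners. Top rim: (207,20), (381,190), (93,132), (268,302). Side view (x offset 400): front rim (770,308) and (522,380), base (530,460), lid tips (418,72) and (669,18).

Run:
```python
from h import *
T=(np.array([(381,190),(207,20),(93,132),(268,302),(235,344),(25,141)])/2.1+[290,220])/1.5
S=(np.array([(370,308),(122,380),(130,460),(368,385),(18,72),(269,18),(60,278),(292,222)])/2.1+[260,155])/1.5
def g(p):
    a=proj('top',case2w(p,[[-60,90,70],[-60,-90,70],[60,-90,70],[60,90,70],lid(p[3],90,145,10),lid(p[3],-90,145,10)]))-T
    b=proj('side',case2w(p,[[-60,-90,70],[-60,90,70],[-60,90,0],[-60,-90,0],lid(p[3],90,148),lid(p[3],-90,148),[60,90,70],[60,-90,70]]))-S
    return np.r_[a.ravel(),b.ravel()]
r=least_squares(g,[560,20,2.4,1.8],loss='soft_l1'); print(r.x,r.cost); print(r.fun.reshape(-1,2))
p=r.x;print(case2w(p,[[60,0,70],lid(1.82,0,148)]),p[3])
```

```text
[572.767   1.344   2.391   1.789] 13.905541182207687
[[ 0.381 -1.092]
 [-2.175 -1.441]
 [-3.     0.116]
 [-0.616  2.012]
 [-0.803 -0.308]
 [-0.711 -0.526]
 [ 0.407 -0.226]
 [-1.057  1.486]
 [-1.129  2.342]
 [ 0.065  0.986]
 [-0.137  1.293]
 [ 0.113  0.63 ]
 [-1.315  2.029]
 [-0.403 -0.821]]
[[528.886  42.264  70.   ]
 [502.191  67.158 213.428]] 1.7888734515610625
```

>>> move_arm(plan="255 0.033 -0.018 -0.004 0 0 0;255 0.033 -0.018 -0.004 0 0 0;255 0.033 -0.018 -0.004 0 0 0;255 0.033 -0.018 -0.004 0 0 0;255 0.033 -0.018 -0.004 0 0 0", newtons=10)

```text
time_s: 0.52
ee_pos: [291.5, -532.3, 272.2]
ee_rot: [[0.975, 0.221, -0.0], [0.221, -0.975, 0.001], [-0.0, -0.001, -1.0]]
contact_force: [1.4, -0.0, 0.2]
opening: 57.0
gripper_force: 0.0
```

>>> move_arm(plan="255 0.033 -0.018 -0.004 0 0 0;255 0.033 -0.018 -0.004 0 0 0;255 0.033 -0.018 -0.004 0 0 0;255 0.033 -0.018 -0.004 0 0 0;255 0.033 -0.018 -0.004 0 0 0")

```text
time_s: 0.93
ee_pos: [432.5, -407.7, 292.4]
ee_rot: [[0.975, 0.222, -0.001], [0.222, -0.975, 0.001], [-0.0, -0.001, -1.0]]
contact_force: [1.0, 0.3, -0.1]
opening: 23.4
gripper_force: 0.0
```

>>> move_arm(plan="255 0.033 -0.018 -0.004 0 0 0;255 0.033 -0.018 -0.004 0 0 0;255 0.033 -0.018 -0.004 0 0 0;255 0.033 -0.018 -0.004 0 0 0;255 0.033 -0.018 -0.004 0 0 0")

```text
time_s: 1.35
ee_pos: [573.4, -283.4, 312.4]
ee_rot: [[0.975, 0.222, -0.001], [0.222, -0.975, 0.0], [-0.001, -0.001, -1.0]]
contact_force: [-0.0, -0.5, 0.1]
opening: 0.1
gripper_force: 0.0
```

>>> move_arm(plan="255 0.033 -0.018 -0.004 0 0 0;255 0.033 -0.018 -0.004 0 0 0;255 0.033 -0.018 -0.004 0 0 0;255 0.033 -0.018 -0.004 0 0 0;255 0.033 -0.018 -0.004 0 0 0")

```text
time_s: 1.77
ee_pos: [714.3, -159.1, 332.1]
ee_rot: [[0.975, 0.222, -0.001], [0.222, -0.975, 0.0], [-0.001, -0.0, -1.0]]
contact_force: [1.2, -0.5, 1.5]
opening: 0.5
gripper_force: 0.0
```

>>> move_arm(plan="255 0 0 0 0 0 7;255 0 0 0 0 0 7;255 0 0 0 0 0 7;255 0 0 0 0 0 7;255 0 0 0 0 0 7")

```text
time_s: 2.18
ee_pos: [713.3, -160.3, 331.7]
ee_rot: [[0.924, -0.383, -0.002], [-0.383, -0.924, 0.0], [-0.002, 0.0, -1.0]]
contact_force: [0.3, 0.2, 0.6]
opening: 0.4
gripper_force: 0.0
```

>>> move_arm(plan="255 0 0 0 0 -7 0;255 0 0 0 0 -7 0;255 0 0 0 0 -7 0;255 0 0 0 0 -7 0;255 0 0 0 0 -7 0")

```text
time_s: 2.6
ee_pos: [713.5, -160.8, 333.5]
ee_rot: [[0.756, -0.377, -0.534], [-0.308, -0.926, 0.218], [-0.577, -0.0, -0.817]]
contact_force: [0.2, 0.2, 0.2]
opening: 0.4
gripper_force: 0.0
```

>>> move_arm(plan="255 0 0 0 0 -5 0;255 0 0 0 0 -5 0")

```text
time_s: 2.77
ee_pos: [713.7, -161.0, 331.0]
ee_rot: [[0.651, -0.378, -0.659], [-0.266, -0.926, 0.268], [-0.711, 0.0, -0.703]]
contact_force: [-0.5, 0.2, 0.3]
opening: 0.4
gripper_force: 0.0
```

Run:
```python
from h import *
s=bot.state(); print(s['time_s'],s['q'],s['ee_pos'],s['ee_rot'])
cv2.imwrite('pics/s1.png',np.hstack([viewer.camera(n)[:,:,::-1] for n in('side','top')])[:, 0:1024])
a=cv2.imread('pics/s1.png'); cv2.imwrite('pics/s1.png',cv2.resize(a,(800,300),interpolation=cv2.INTER_AREA))
print(proj('side',s['ee_pos']),proj('top',s['ee_pos']))
```

```text
2.7667 [-0.287  0.881  0.717  0.098  2.33   1.708] [ 713.725 -160.962  331.014] [[ 0.651 -0.378 -0.659]
 [-0.266 -0.926  0.268]
 [-0.711  0.    -0.703]]
[[280.424 132.945]] [[365.544  96.384]]
```

View pics/s1.png

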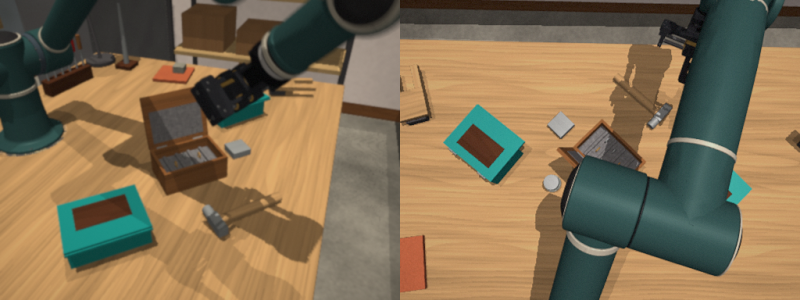

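The side view shows the gripper where the calibration puts the TCP (about (219,104) in the left half), so the camera and robot frames agree. The pose is within reach (q5 = 2.33). I'll work out the waypoints in the case frame.

```bash
cat >> h.py <<'E'
CASE=[572.767,1.344,2.391]
def way(pts,p0=None):
    s=bot.state();R=np.array(s['ee_rot']);c=np.array(s['ee_pos']) if p0 is None else np.array(p0)
    for q in pts:
        w=case2w(CASE,[q])[0];d=R.T@(w-c);print(q,'->tool d',d,'len %.0f'%np.linalg.norm(d));c=w
def here():
    s=bot.state();d=np.array(s['ee_pos'])-[*CASE[:2],0];c,k=np.cos(CASE[2]),np.sin(CASE[2])
    print(s['time_s'],'case xyz',c*d[0]+k*d[1],-k*d[0]+c*d[1],d[2],s['contact_force'],'q',s['q'])
E
python3 - <<'E'
from h import *
here();way([(125,0,275),(125,0,222),(35,0,222),(35,0,252),(-85,0,252),(-85,0,150),(-65,0,150),(-75,0,150),(-65,0,160)])
print(np.array(bot.state()['ee_rot']).T@case2w([0,0,CASE[2]],np.eye(3)).T)
E
```

```text
2.8667 case xyz -214.3294304938487 22.545687702632122 323.9276740435735 [ 0.787 -0.439 -2.073] q [-0.288  0.887  0.722  0.097  2.324  1.708]
(125, 0, 275) ->tool d [-181.298 -141.575  255.214] len 344
(125, 0, 222) ->tool d [37.901 -0.066 37.048] len 53
(35, 0, 222) ->tool d [ 58.844  31.943 -60.142] len 90
(35, 0, 252) ->tool d [-21.453   0.038 -20.97 ] len 30
(-85, 0, 252) ->tool d [ 78.459  42.591 -80.189] len 120
(-85, 0, 150) ->tool d [72.941 -0.128 71.299] len 102
(-65, 0, 150) ->tool d [-13.076  -7.098  13.365] len 20
(-75, 0, 150) ->tool d [ 6.538  3.549 -6.682] len 10
(-65, 0, 160) ->tool d [-13.689  -3.537  -0.308] len 14
[[-0.654 -0.247 -0.715]
 [-0.355  0.935  0.001]
 [ 0.668  0.255 -0.699]]
```

>>> move_arm(plan="255 -0.018 -0.014 0.0255 0 0 0;255 -0.018 -0.014 0.0255 0 0 0;255 -0.018 -0.014 0.0255 0 0 0;255 -0.018 -0.014 0.0255 0 0 0;255 -0.018 -0.014 0.0255 0 0 0")

```text
time_s: 3.28
ee_pos: [595.8, -36.6, 306.8]
ee_rot: [[0.658, -0.378, -0.651], [-0.268, -0.926, 0.266], [-0.704, -0.001, -0.71]]
contact_force: [0.4, 0.1, -0.1]
opening: 0.5
gripper_force: 0.0
```

>>> move_arm(plan="255 -0.018 -0.014 0.0255 0 0 0;255 -0.018 -0.014 0.0255 0 0 0;255 -0.018 -0.014 0.0255 0 0 0;255 -0.018 -0.014 0.0255 0 0 0;255 -0.018 -0.014 0.0255 0 0 0")

```text
time_s: 3.7
ee_pos: [479.6, 86.3, 280.3]
ee_rot: [[0.659, -0.378, -0.651], [-0.268, -0.926, 0.267], [-0.703, -0.001, -0.711]]
contact_force: [-0.5, -0.6, 0.5]
opening: 0.9
gripper_force: 0.0
```

>>> move_arm(plan="255 0 0 0 0 0 0;255 0 0 0 0 0 0")

```text
time_s: 3.87
ee_pos: [479.6, 86.1, 280.5]
ee_rot: [[0.658, -0.375, -0.653], [-0.266, -0.927, 0.265], [-0.705, -0.001, -0.709]]
contact_force: [-0.2, -0.0, -0.1]
opening: 0.3
gripper_force: 0.0
```

Run:
```python
from h import *
here();print(bot.state()['ee_rot']);way([(122,0,240),(122,0,222)])
a=viewer.camera('side');b=viewer.camera('top')
o=np.hstack([a[60:300,120:400],b[60:300,100:380]])[:,:,::-1]
cv2.imwrite('pics/s2.png',cv2.resize(o,None,fx=1.4,fy=1.4))
```

```text
3.8667 case xyz 125.95474137681154 1.6027922370759953 280.4733271917378 [-0.244 -0.022 -0.061] q [-0.036  0.341  1.63   0.258  1.91   1.91 ]
[[ 0.658 -0.375 -0.653]
 [-0.266 -0.927  0.265]
 [-0.705 -0.001 -0.709]]
(122, 0, 240) ->tool d [31.552 -0.057 25.706] len 41
(122, 0, 222) ->tool d [12.686  0.011 12.77 ] len 18
```

View pics/s2.png

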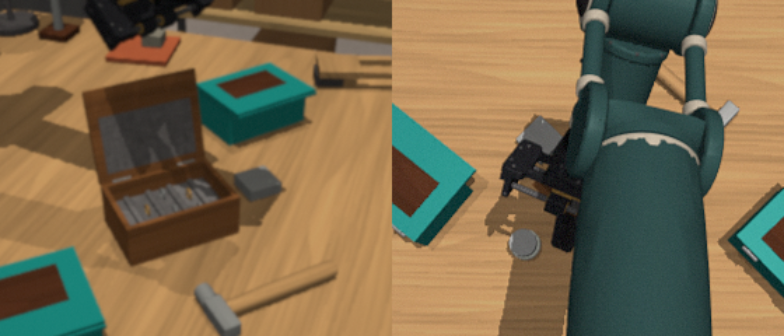

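The side view shows the fingers about (115,45), above and behind the lid's top edge, with the lid still leaning back. I'll lower behind the lid, then hook it forward.

>>> move_arm(plan="255 0.011 0 0.0096 0 0 0;255 0.011 0 0.0096 0 0 0;255 0.011 0 0.0096 0 0 0;255 0.011 0 0.0096 0 0 0;255 0 0 0 0 0 0")

```text
time_s: 4.38
ee_pos: [483.7, 83.1, 216.8]
ee_rot: [[0.65, -0.378, -0.659], [-0.268, -0.926, 0.267], [-0.711, 0.003, -0.703]]
contact_force: [-0.1, -0.1, 0.4]
opening: 0.2
gripper_force: 0.0
```

>>> move_arm(plan="255 0.007 0.0036 -0.0066 0 0 0;255 0.007 0.0036 -0.0066 0 0 0;255 0.007 0.0036 -0.0066 0 0 0;255 0.007 0.0036 -0.0066 0 0 0;255 0 0 0 0 0 0")

```text
time_s: 4.8
ee_pos: [517.4, 53.9, 222.8]
ee_rot: [[0.656, -0.378, -0.653], [-0.268, -0.926, 0.267], [-0.706, -0.0, -0.709]]
contact_force: [-0.5, -0.1, 2.5]
opening: 0.4
gripper_force: 0.9
```

Run:
```python
from h import *
here()
a=viewer.camera('side')
o=a[60:300,120:400][:,:,::-1]
cv2.imwrite('pics/s3.png',cv2.resize(o,None,fx=2,fy=2))
```

```text
4.8 case xyz 76.32519964894172 -0.6728042699443364 222.82373418434995 [-0.503 -0.058  2.544] q [-0.08   0.458  1.582  0.225  1.854  1.856]
```

View pics/s3.png

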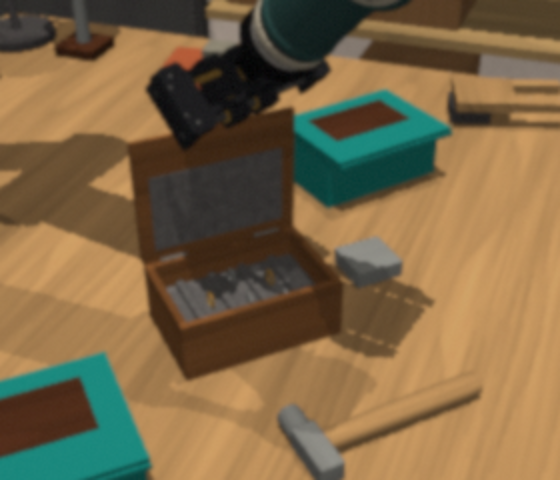

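The side view shows the lid now nearly upright, with its top edge from (132,145) to (292,110) and the fingers hooked over it. I'll continue pulling.

>>> move_arm(plan="255 0.0059 0.0032 -0.006 0 0 0;255 0.0059 0.0032 -0.006 0 0 0;255 0.0059 0.0032 -0.006 0 0 0;255 0 0 0 0 0 0")

```text
time_s: 5.18
ee_pos: [536.8, 35.8, 219.9]
ee_rot: [[0.656, -0.379, -0.653], [-0.268, -0.926, 0.267], [-0.706, 0.0, -0.709]]
contact_force: [-0.1, 0.2, 0.1]
opening: 0.2
gripper_force: 0.0
```

Run:
```python
from h import *
here()
L,Rr=np.array([132,145])/2+[120,60],np.array([292,110])/2+[120,60]
for a in np.arange(1.3,1.8,.1): print(a,proj('side',case2w(CASE,[lid(a,90,148),lid(a,-90,148)])).ravel())
print(L,Rr)
a=viewer.camera('side')
o=a[60:300,120:400][:,:,::-1]
cv2.imwrite('pics/s4.png',cv2.resize(o,None,fx=2,fy=2))
```

```text
5.1833 case xyz 49.824140812655074 -0.6568768369459939 219.8899254833196 [-0.052  0.181  0.103] q [-0.101  0.496  1.532  0.21   1.87   1.84 ]
1.3 [190.514 143.881 274.127 124.018]
1.4000000000000001 [187.915 139.117 270.919 119.748]
1.5000000000000002 [185.405 135.056 267.715 116.146]
1.6000000000000003 [183.015 131.725 264.557 113.238]
1.7000000000000004 [180.769 129.144 261.483 111.038]
[186.  132.5] [266. 115.]
```

View pics/s4.png

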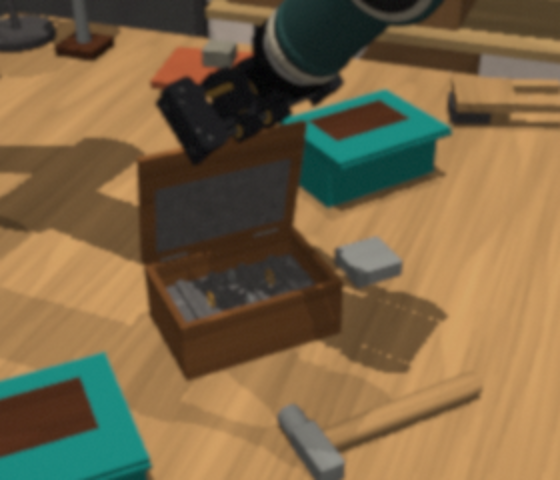

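The lid is at about 1.37 rad: lip corners at (139,160) and (303,123) match the 1.37 prediction. I'll pull it over, then hop to the front.

>>> move_arm(plan="255 0.0065 0.0035 -0.0066 0 0 0;255 0.0065 0.0035 -0.0066 0 0 0;255 -0.022 0 -0.022 0 0 0;255 0.0196 0.0106 -0.02 0 0 0;255 0.0196 0.0106 -0.02 0 0 0")

```text
time_s: 5.65
ee_pos: [594.7, -17.3, 254.4]
ee_rot: [[0.658, -0.376, -0.653], [-0.266, -0.927, 0.265], [-0.705, -0.001, -0.71]]
contact_force: [-0.6, 0.0, 0.5]
opening: 0.3
gripper_force: 0.0
```

>>> move_arm(plan="255 0.0196 0.0106 -0.02 0 0 0;255 0.0196 0.0106 -0.02 0 0 0;255 0.024 0 0.024 0 0 0;255 0.024 0 0.024 0 0 0;255 0.024 0 0.024 0 0 0")

```text
time_s: 6.07
ee_pos: [638.7, -59.0, 149.8]
ee_rot: [[0.657, -0.378, -0.652], [-0.268, -0.926, 0.267], [-0.705, -0.0, -0.709]]
contact_force: [-0.6, 0.1, -0.4]
opening: 0.4
gripper_force: 0.0
```

Run:
```python
from h import *
here();way([(-62,0,158)])
a=viewer.camera('side')
o=a[60:300,120:400][:,:,::-1]
cv2.imwrite('pics/s5.png',cv2.resize(o,None,fx=2,fy=2))
for a in np.arange(.6,1.4,.1): print(a,((proj('side',case2w(CASE,[lid(a,90,148),lid(a,-90,148)]))-[120,60])*2).ravel())
```

```text
6.0667 case xyz -89.41261393013681 -0.8106445313552015 149.79880766066304 [-0.562  0.058 -0.407] q [-0.199  0.758  1.253  0.141  1.901  1.752]
(-62, 0, 158) ->tool d [-24.163  -8.968  12.454] len 29
0.6 [176.307 262.767 346.026 215.488]
0.7 [171.919 247.416 341.988 201.156]
0.7999999999999999 [167.189 232.31  337.368 187.122]
0.8999999999999999 [162.189 217.673 332.238 173.591]
0.9999999999999999 [156.994 203.717 326.674 160.752]
1.0999999999999999 [151.684 190.635 320.763 148.781]
1.1999999999999997 [146.337 178.601 314.593 137.832]
1.2999999999999998 [141.028 167.762 308.254 128.035]
```

View pics/s5.png

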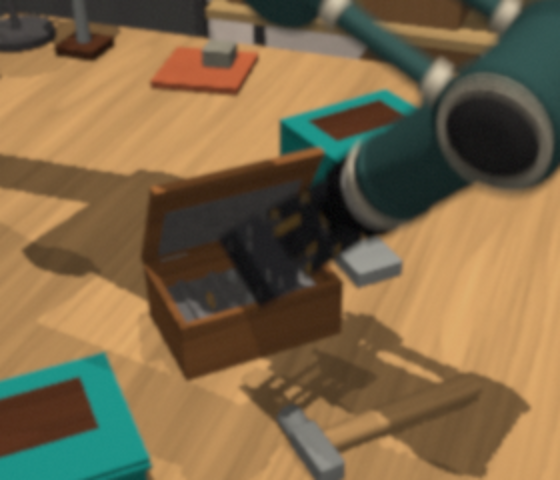

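The lid is at about 1.1 rad and falling (lip corner at (152,190)), with the fingers in front of and below it. I'll move in and let it land on them.

>>> move_arm(plan="255 -0.012 -0.0045 0.006 0 0 0;255 -0.012 -0.0045 0.006 0 0 0;255 0 0 0 0 0 0;255 0 0 0 0 0 0;255 0 0 0 0 0 0")

```text
time_s: 6.53
ee_pos: [617.9, -40.2, 160.2]
ee_rot: [[0.656, -0.377, -0.654], [-0.267, -0.926, 0.266], [-0.706, -0.0, -0.708]]
contact_force: [-0.2, 0.1, -0.1]
opening: 0.5
gripper_force: 0.0
```

>>> move_arm(plan="255 0 0 0 0 0 0;255 0 0 0 0 0 0;255 0 0 0 0 0 0;255 0 0 0 0 0 0;255 0 0 0 0 0 0")

```text
time_s: 6.95
ee_pos: [617.4, -40.1, 159.5]
ee_rot: [[0.655, -0.378, -0.654], [-0.267, -0.926, 0.267], [-0.707, 0.0, -0.708]]
contact_force: [0.3, -0.9, 0.0]
opening: 0.4
gripper_force: 0.6
```

>>> move_arm(plan="255 0 0 0 0 0 0;255 0 0 0 0 0 0;255 0 0 0 0 0 0;255 0 0 0 0 0 0;255 0 0 0 0 0 0")

```text
time_s: 7.37
ee_pos: [617.1, -39.8, 159.6]
ee_rot: [[0.655, -0.377, -0.655], [-0.267, -0.926, 0.267], [-0.707, 0.0, -0.707]]
contact_force: [1.5, -1.2, 1.3]
opening: 0.4
gripper_force: 0.6
```

Run:
```python
from h import *
here();w=[]
r2=2**.5/2
for a in (.7,.5,.3,.15,0,-.07): 
    l=lid(a,0,148);w.append((round(l[0]-6.4),0,round(l[2]-6.4)))
way(w)
a=viewer.camera('side')
o=a[60:300,120:400][:,:,::-1]
cv2.imwrite('pics/s6.png',cv2.resize(o,None,fx=2,fy=2))
```

```text
7.3667 case xyz -60.46092770523588 -0.1683517513761288 159.55591768748022 [ 1.505 -1.186  1.273] q [-0.181  0.707  1.321  0.153  1.885  1.765]
(-60, 0, 159) ->tool d [ 0.046 -0.007  0.74 ] len 1
(-76, 0, 135) ->tool d [27.545  5.69   6.396] len 29
(-88, 0, 107) ->tool d [27.73   4.267 11.868] len 30
(-93, 0, 86) ->tool d [18.154  1.778 11.545] len 22
(-94, 0, 64) ->tool d [16.217  0.355 14.895] len 22
(-94, 0, 53) ->tool d [ 7.778 -0.     7.778] len 11
```

View pics/s6.png

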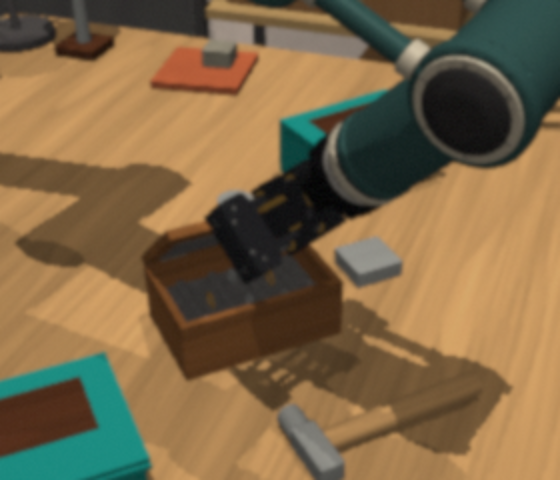

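The lid rests on the fingers at about 0.75 rad (lip corner at (170,240)). I'll hold a moment longer, then lower it slowly.

>>> move_arm(plan="255 0 0 0 0 0 0;255 0 0 0 0 0 0;255 0 0 0 0 0 0;255 0 0 0 0 0 0;255 0 0 0 0 0 0")

```text
time_s: 7.83
ee_pos: [617.1, -39.8, 159.5]
ee_rot: [[0.655, -0.377, -0.655], [-0.267, -0.926, 0.267], [-0.707, 0.0, -0.707]]
contact_force: [0.9, -0.1, 0.5]
opening: 0.4
gripper_force: 0.5
```

>>> move_arm(plan="255 0.0028 0.0006 0.0007 0 0 0;255 0.0028 0.0006 0.0007 0 0 0;255 0.0028 0.0006 0.0007 0 0 0;255 0.0028 0.0006 0.0007 0 0 0;255 0.0028 0.0006 0.0007 0 0 0")

```text
time_s: 8.25
ee_pos: [622.9, -45.4, 146.7]
ee_rot: [[0.655, -0.378, -0.655], [-0.267, -0.926, 0.267], [-0.707, 0.0, -0.707]]
contact_force: [0.2, -0.7, -0.1]
opening: 0.2
gripper_force: 0.4
```

>>> move_arm(plan="255 0.0028 0.0006 0.0007 0 0 0;255 0.0028 0.0006 0.0007 0 0 0;255 0.0028 0.0006 0.0007 0 0 0;255 0.0028 0.0006 0.0007 0 0 0;255 0.0028 0.0006 0.0007 0 0 0")

```text
time_s: 8.67
ee_pos: [628.7, -51.0, 134.5]
ee_rot: [[0.655, -0.377, -0.655], [-0.267, -0.926, 0.267], [-0.707, -0.0, -0.707]]
contact_force: [0.8, -0.2, -0.9]
opening: 0.4
gripper_force: 0.4
```

>>> move_arm(plan="255 0.0028 0.0004 0.0012 0 0 0;255 0.0028 0.0004 0.0012 0 0 0;255 0.0028 0.0004 0.0012 0 0 0;255 0.0028 0.0004 0.0012 0 0 0;255 0.0028 0.0004 0.0012 0 0 0")

```text
time_s: 9.08
ee_pos: [633.2, -55.0, 120.4]
ee_rot: [[0.655, -0.377, -0.655], [-0.267, -0.926, 0.267], [-0.707, 0.0, -0.707]]
contact_force: [0.9, -1.1, -0.5]
opening: -0.0
gripper_force: 0.6
```

>>> move_arm(plan="255 0.0028 0.0004 0.0012 0 0 0;255 0.0028 0.0004 0.0012 0 0 0;255 0.0028 0.0004 0.0012 0 0 0;255 0.0028 0.0004 0.0012 0 0 0;255 0.0028 0.0004 0.0012 0 0 0")

```text
time_s: 9.5
ee_pos: [637.5, -59.0, 106.1]
ee_rot: [[0.655, -0.377, -0.655], [-0.267, -0.926, 0.267], [-0.707, 0.0, -0.707]]
contact_force: [0.1, -0.5, -1.5]
opening: 0.6
gripper_force: 0.5
```

Run:
```python
from h import *
here();way([(-93,0,86),(-94,0,64),(-94,0,50)])
a=viewer.camera('side')
o=a[60:300,120:400][:,:,::-1]
cv2.imwrite('pics/s7.png',cv2.resize(o,None,fx=2,fy=2))
for a in (0,.1,.2,.3,.4): print(a,((proj('side',case2w(CASE,[lid(a,90,148),lid(a,-90,148)]))-[120,60])*2).ravel())
```

```text
9.5 case xyz -88.5228031749879 -0.06297160455827111 106.1317472466834 [ 0.13  -0.475 -1.501] q [-0.199  0.799  1.271  0.138  1.846  1.742]
(-93, 0, 86) ->tool d [17.182  1.649 11.287] len 21
(-94, 0, 64) ->tool d [16.222  0.353 14.891] len 22
(-94, 0, 50) ->tool d [ 9.902 -0.001  9.897] len 14
0 [192.469 347.618 355.725 296.316]
0.1 [191.162 335.355 355.93  284.41 ]
0.2 [189.272 322.098 355.405 271.648]
0.3 [186.812 308.013 354.141 258.189]
0.4 [183.805 293.289 352.142 244.211]
```

View pics/s7.png

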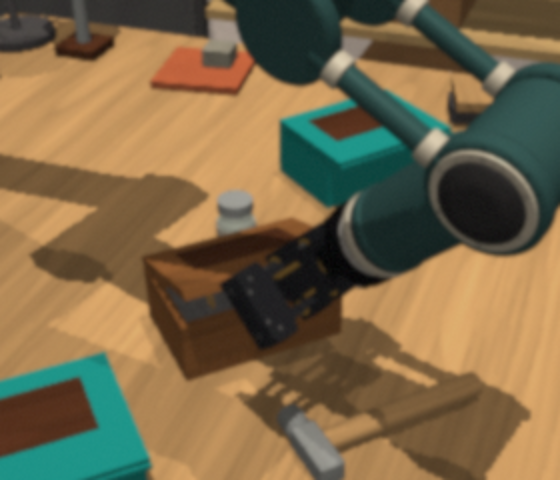

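The lid rests on the fingers at about 0.33 rad (lip corner near (187,300)), following well. I'll continue slowly to shut.

>>> move_arm(plan="255 0.0015 0.0002 0.0009 0 0 0;255 0.0015 0.0002 0.0009 0 0 0;255 0.0015 0.0002 0.0009 0 0 0;255 0.0015 0.0001 0.0009 0 0 0;255 0.0015 0.0001 0.0009 0 0 0")

```text
time_s: 9.97
ee_pos: [639.3, -60.6, 97.9]
ee_rot: [[0.655, -0.377, -0.655], [-0.267, -0.926, 0.267], [-0.707, 0.0, -0.707]]
contact_force: [0.4, -1.4, -0.5]
opening: 0.3
gripper_force: 0.8
```

>>> move_arm(plan="255 0.0015 0.0001 0.001 0 0 0;255 0.0015 0.0001 0.001 0 0 0;255 0.0015 0.0001 0.001 0 0 0;255 0.0015 0.0001 0.001 0 0 0;255 0.0015 0.0001 0.001 0 0 0")

```text
time_s: 10.38
ee_pos: [640.8, -61.7, 89.0]
ee_rot: [[0.655, -0.377, -0.655], [-0.267, -0.926, 0.267], [-0.707, 0.0, -0.707]]
contact_force: [0.5, -2.0, -1.2]
opening: 0.3
gripper_force: 1.1
```

>>> move_arm(plan="255 0.0013 0 0.0012 0 0 0;255 0.0013 0 0.0012 0 0 0;255 0.0013 0 0.0012 0 0 0;255 0.0013 0 0.0012 0 0 0;255 0.0013 0 0.0012 0 0 0")

```text
time_s: 10.8
ee_pos: [641.3, -61.8, 80.2]
ee_rot: [[0.655, -0.378, -0.654], [-0.267, -0.926, 0.267], [-0.707, -0.0, -0.708]]
contact_force: [3.0, -3.6, -0.7]
opening: 0.6
gripper_force: 1.8
```

>>> move_arm(plan="255 0.0013 0 0.0012 0 0 0;255 0.0013 0 0.0012 0 0 0;255 0.0013 0 0.0012 0 0 0;255 0.0013 0 0.0012 0 0 0;255 0.0013 0 0.0012 0 0 0")

```text
time_s: 11.22
ee_pos: [641.9, -62.3, 71.4]
ee_rot: [[0.656, -0.378, -0.654], [-0.268, -0.926, 0.266], [-0.706, 0.0, -0.708]]
contact_force: [4.9, -5.3, -0.8]
opening: 0.6
gripper_force: 2.5
```

>>> move_arm(plan="255 0.0012 0 0.0012 0 0 0;255 0.0012 0 0.0012 0 0 0;255 0.0012 0 0.0012 0 0 0;255 0.0012 0 0.0012 0 0 0;255 0.0012 0 0.0012 0 0 0")

```text
time_s: 11.63
ee_pos: [642.3, -62.7, 62.9]
ee_rot: [[0.657, -0.378, -0.653], [-0.268, -0.926, 0.266], [-0.705, 0.0, -0.709]]
contact_force: [5.4, -5.1, -0.8]
opening: 0.5
gripper_force: 3.1
```

Run:
```python
from h import *
here();way([(-94,0,50),(-144,0,50),(-200,0,230)])
cv2.imwrite('pics/s8.png',viewer.camera('side')[:,:,::-1])
```

```text
11.6333 case xyz -94.48796067623275 -0.5707185316241521 62.86126714992711 [ 5.39  -5.087 -0.812] q [-0.202  0.85   1.267  0.134  1.796  1.734]
(-94, 0, 50) ->tool d [8.599 0.354 9.587] len 13
(-144, 0, 50) ->tool d [ 33.155  17.765 -32.941] len 50
(-200, 0, 230) ->tool d [ -89.755   19.976 -164.563] len 189
```

>>> move_arm(plan="255 0.0006 0.0004 -0.0006 0 0 0;255 0.0006 0.0004 -0.0006 0 0 0;255 0.0006 0.0004 -0.0006 0 0 0;255 0.0006 0.0004 -0.0006 0 0 0;255 0.0006 0.0004 -0.0006 0 0 0")

```text
time_s: 12.1
ee_pos: [643.9, -64.7, 62.8]
ee_rot: [[0.654, -0.377, -0.656], [-0.266, -0.926, 0.267], [-0.709, -0.0, -0.706]]
contact_force: [-0.9, -0.1, -0.3]
opening: 0.2
gripper_force: 0.4
```

>>> move_arm(plan="255 0.0013 0.0003 0 0 0 0;255 0.0013 0.0003 0 0 0 0;255 0.0013 0.0003 0 0 0 0;255 0.0013 0.0003 0 0 0 0;255 0.0013 0.0003 0 0 0 0")

```text
time_s: 12.52
ee_pos: [648.2, -68.4, 58.5]
ee_rot: [[0.655, -0.377, -0.655], [-0.267, -0.926, 0.267], [-0.707, -0.0, -0.707]]
contact_force: [0.1, 0.6, -0.2]
opening: 0.4
gripper_force: 0.0
```

>>> move_arm(plan="255 0.0013 0.0003 0 0 0 0;255 0.0013 0.0003 0 0 0 0;255 0.0013 0.0003 0 0 0 0;255 0.0013 0.0003 0 0 0 0;255 0.0013 0.0003 0 0 0 0")

```text
time_s: 12.93
ee_pos: [652.0, -71.6, 53.7]
ee_rot: [[0.655, -0.378, -0.655], [-0.267, -0.926, 0.267], [-0.707, -0.0, -0.707]]
contact_force: [-0.6, -0.2, 0.1]
opening: 0.4
gripper_force: 0.0
```

Run:
```python
from h import *
here()
cv2.imwrite('pics/s9.png',viewer.camera('side')[:,:,::-1])
```

```text
12.9333 case xyz -107.66366568573488 -0.6624545959211332 53.72845667308481 [-0.649 -0.2    0.091] q [-0.21   0.882  1.23   0.129  1.805  1.727]
```

>>> move_arm(plan="255 0.0066 0.0036 -0.0066 0 0 0;255 0.0066 0.0036 -0.0066 0 0 0;255 0.0066 0.0036 -0.0066 0 0 0;255 0 0 -0.02 0 0 0;255 0 0 -0.03 0 0 0")

```text
time_s: 13.4
ee_pos: [704.5, -105.1, 86.7]
ee_rot: [[0.65, -0.377, -0.66], [-0.266, -0.926, 0.268], [-0.712, 0.001, -0.702]]
contact_force: [0.4, -0.1, -0.5]
opening: 0.4
gripper_force: 0.0
```

>>> move_arm(plan="255 0 0 -0.03 0 0 0;255 0 0 -0.03 0 0 0;255 -0.02 0 -0.02 0 0 0;255 -0.02 0 -0.02 0 0 0;255 0 0 0 0 0 0")

```text
time_s: 13.82
ee_pos: [747.9, -122.1, 195.2]
ee_rot: [[0.661, -0.377, -0.649], [-0.268, -0.926, 0.266], [-0.701, -0.002, -0.713]]
contact_force: [-0.0, -0.2, 2.6]
opening: 0.4
gripper_force: 0.0
```

Run:
```python
from h import *
here()
im=viewer.camera('side');cv2.imwrite('pics/s10.png',im[:,:,::-1])
old=cv2.imread('pics/side0.png');old=cv2.resize(old,(512,384),interpolation=cv2.INTER_AREA)
d=np.abs(im[:,:,::-1].astype(int)-old).max(2)
# darkest/gradient edges along the column through front wall at case y=60,30: predicted rows for lid top, lip bottom
g=cv2.cvtColor(im,cv2.COLOR_RGB2GRAY)
for y in (70,40,0,-40):
    for a in (0,.1): 
        t,b=proj('side',case2w(CASE,[lid(a,y,145,10),lid(a,y,148)])); print(y,a,'top',t,'lip',b)
    c=int(round(proj('side',case2w(CASE,[lid(0,y,148)]))[0,0])); r=int(b[1]); print(c,list(zip(range(r-14,r+26,2),g[r-14:r+26:2,c].tolist())))
print('hammer',d[240:300,255:365].mean(),'block',d[175:205,285:322].mean())
```

```text
13.8167 case xyz -212.2483728678096 -29.170287683963664 195.18004114540304 [-0.006 -0.163  2.621] q [-0.24   0.982  0.778  0.125  2.149  1.743]
70 0 top [224.989 225.913] lip [225.862 230.784]
70 0.1 top [224.234 219.582] lip [225.303 224.671]
226 [(210, 63), (212, 63), (214, 77), (216, 101), (218, 104), (220, 111), (222, 115), (224, 97), (226, 84), (228, 75), (230, 56), (232, 52), (234, 56), (236, 53), (238, 52), (240, 54), (242, 50), (244, 51), (246, 59), (248, 66)]
40 0 top [239.224 221.499] lip [240.029 226.332]
40 0.1 top [238.594 215.205] lip [239.606 220.249]
240 [(206, 63), (208, 62), (210, 60), (212, 62), (214, 59), (216, 63), (218, 68), (220, 62), (222, 59), (224, 59), (226, 54), (228, 54), (230, 55), (232, 54), (234, 52), (236, 51), (238, 50), (240, 52), (242, 63), (244, 71)]
0 0 top [257.705 215.768] lip [258.424 220.551]
0 0.1 top [257.232 209.524] lip [258.173 214.508]
258 [(200, 61), (202, 63), (204, 62), (206, 60), (208, 60), (210, 62), (212, 66), (214, 64), (216, 59), (218, 58), (220, 53), (222, 51), (224, 52), (226, 52), (228, 52), (230, 50), (232, 50), (234, 52), (236, 63), (238, 73)]
-40 0 top [275.638 210.207] lip [276.275 214.942]
-40 0.1 top [275.314 204.012] lip [276.188 208.939]
276 [(194, 104), (196, 105), (198, 98), (200, 63), (202, 58), (204, 61), (206, 66), (208, 66), (210, 55), (212, 56), (214, 50), (216, 51), (218, 52), (220, 52), (222, 52), (224, 48), (226, 48), (228, 51), (230, 59), (232, 69)]
hammer 42.961969696969696 block 81.68468468468468
```

Run:
```python
from bench import workorder
print(workorder.close_job())
```

```text
the job is handed in; nothing more can be done
None
```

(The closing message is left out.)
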